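# Turn the cake to the pointer and set the turntable brake

### The arm

A 6-joint arm with a two-finger parallel gripper is mounted at the origin on the work surface. World frame = base frame: x ahead of the robot, y to its left, z up, the work surface at z = 0. Lengths are in m, angles in rad, forces in N, time in s.
With the tool pointing down it reaches from about 0.225 to 0.875 m from the base axis. Payload 3.4 kg.
Tool frame: the origin (TCP) lies at the very end of the fingers, on their centre line; the grasp point (between the pads) lies 19 mm behind it (manip.tcp_to_grasp is the distance from the TCP to the grasp point, in m); z points along the fingers, y is the line along which they close (so a half turn about z gives the same grasp; the last joint's range is limited). The gripper opens to 85 mm and grips with 20 to 120 N. Pads are 22 mm wide; open, the fingers measure 114 mm over their backs; the gripper's body (76 mm by 85 mm) begins 54 mm behind the grasp point. The pads swing forward as they close: fully open they stand 13 mm farther back than shut.
Start: joints at [1.096, 0.276, 1.505, -0, 1.361, -0.121], TCP at [0.199, 0.539, 0.193] pointing down, gripper open.
Joint ranges: [-2.89, 2.89], [-0.75, 2.08], [0.22, 2.7], [-1.18, 4.32], [0.11, 2.71], [-2.7, 2.7]. Speed limits (rad/s): [2.57, 2.57, 3.14, 3.14, 3.14, 3.14].

### API

Orientations are given as a unit quaternion [w, x, y, z].
In Python, from rig import status, get_image, job, manip gives the robot as it stands.
- The arm moves only by the tool apply_moves, never from a script. Its arguments are lists of equal length, an entry for each row: "xyz": the shift along the tool's x, y, z each as a share of 0.3 m, from -1 to 1, a list of three; "rot": the turn, a rotation vector about the tool's x, y, z each as a share of 60 degrees, from -1 to 1, a list of three; "hand": the opening, from -1 (shut) to 1 (fully open). A call has 1 to 8 rows; each row shifts and turns the commanded pose from where the row before left it, along the tool's axes as they then stand; what a row does not reach is not made up. A row lasts 1/8 s, in which the tool goes at most 62.5 mm and 10.7 degrees, less where a joint would pass 70% of its speed; a pose out of reach is approached as far as the arm can. A call with a number of a shift or a turn outside -1 to 1 is refused whole. A call with a gripper value outside its range is refused whole. The fingers move at their own pace and stop on an object; "force" is the grip in N (left out, the last holds). Time passes only in rows, so rows that do not move let the fingers close. It gives the time, the measured TCP pose, the force, the opening and the grip force at its end, in the units of the state.
- status.get_state(): the state, without advancing time (a new reading comes with each control period).
- get_image(name): name is "side" or "top"; returns a dict with "pixels" (480x640x3 uint8, red, green, blue), "fovy" (degrees; the focal length in pixels is half the picture's height over the tangent of half this angle, whatever the lens; pixels are square), "cx", "cy" (the principal point, pixels), "origin" and "orientation" of the camera in the world. Camera axes: x right, y down, z forward; pixel columns grow to the right and rows downward; lengths in m; the calibration is good to about 2 mm. A picture is of the moment at which its call begins. There is no depth.
- job.sign_off(): hands the job in; it is judged then, once.
The state is a dict: "clock": time; "qpos": joint angles; "qd": joint speeds; "effort": joint torques, N m; "position": TCP position; "ee_rot": TCP orientation; "contact_force": force on the tool from outside, world axes, zero at the start; "moment": the same for the moment, N m; "width": finger opening in m; "gripper_force": force on a finger pad.
Only numpy, scipy, OpenCV 4.12 (cv2) and the standard library are available. Lean on these libraries where they do the work, as an engineer would, in place of code of your own. Each camera call takes 0.05 s, during which the arm holds its last target. There are 200 camera calls.

### The job

With a fingertip, gently push on one of the blue knobs round the cake turntable until the red cherry on the cake faces the orange pointer, and leave it at rest there. Then push the yellow brake lever over until it stops. Do not touch the cake itself, do not squeeze or lift anything, leave the nozzle, mug, jar and spatula where they are, and finish clear of everything.

Things in the scene. Friction and masses are not known exactly. Their poses are not given: they have to be found in the camera images.
- turntable: fixed base of a small cake turntable: white disc 180 mm across, 12 mm thick. Origin on the worktop under the platter's axis, z up. On a tongue along its +x lies an orange cone, the pointer, 155 to 105 mm out, top 38 mm high, tip towards the axis. A foot along its -y carries the brake lever's post (radius 14 mm) at (0, -190) mm. Yaw between about -0.7 and 0.3
- platter: turning part: aluminium disc 150 mm across, top 62 mm up, with three steel spokes (10 mm rods, 58 mm up) 120 degrees apart, each ending in an upright blue knob. Turns endlessly both ways about the turntable's z; friction (about 1 N at a knob) keeps it where it is left. Origin on the worktop under the axis, x axis towards knob a
- knob_a (a point): centre of the top of a blue knob: an upright round peg 18 mm in diameter, from 53 to 110 mm above the worktop, 115 mm from the platter's axis. All three knobs are alike
- knob_b (a point): the same on the second blue knob, 120 degrees counter-clockwise (seen from above) from knob a
- knob_c (a point): the same on the third blue knob, 240 degrees counter-clockwise from knob a
- cake: hard-foam practice cake, cream coloured, 120 mm across, on a 128 mm cardboard disc, 45 mm high, 0.3 to 0.6 kg. Stands loose on the middle of the platter and turns with it; how the cherry lies relative to the knobs differs every time. Origin at the centre of its underside, x axis towards the cherry
- cherry (a point): centre of the red cherry, a ball 18 mm in diameter on the cake's top, 45 mm from its middle and 51 mm above its underside; white dots make up the rest of the ring
- brake_knob (a point): centre of the top of the yellow knob on the brake lever: an upright round peg 18 mm in diameter, from 53 to 110 mm above the worktop, 55 mm from the lever's upright pivot, which stands at (0, -190) mm in the turntable's frame. The lever is a dark bar 12 mm wide, 58 to 66 mm up
- brake (a joint): angle of the brake lever (rad): at 0 (off) it points along the turntable's +x; it swings clockwise seen from above, away from the platter, to a stop at 1.4 (on), nearly along the turntable's -y. Starts between 0 and 0.25; stays where it is left (about 1 N at the knob). It does not itself move or block the platter
- nozzle: a steel piping nozzle, a cone 28 mm across and 45 mm high, loose, standing beside the turntable; origin at the centre of its underside
- cup: a white mug, 80 mm across and 85 mm high, loose; origin at the centre of its underside, handle to its +y
- jar: an amber jar with a red cap, 66 mm across and 90 mm high, loose; origin at the centre of its underside
- spatula: a spatula lying on the worktop, loose: 280 mm long, 20 mm high, orange handle towards its -x, white blade 65 mm wide towards its +x; origin at its middle, on the worktop
Things that resemble listed ones, but are neither listed nor needed, are in the scene too. There is more than one size of the cake; the job needs the middle-sized.

How it is judged:
By the outcome, as a careful person would: the job done as asked, in the order asked, and still so for the second after the job is handed in, with the robot touching nothing.
It also fails if it takes over 61 s, if anything falls off the work surface, if the arm or the gripper's body presses on something with over 40 N, if the wrist force passes 120 N, or if a joint passes its speed limit or range.

## Working session

There is one attempt and no reset: what is moved stays moved. The work goes in short steps, Python scripts to look and compute and a tool call to move; the robot and the scene stay as the last step left them, time stands still between calls to the robot, and variables do not carry over. Pictures are saved under pics/ and viewed, at most 10 in all, crops included, and the job is handed in when it is done.

Besides the shell and the picture viewer there is one more tool, called after "Request:" as name(argument=value, ...) on one line, values as JSON. apply_moves: Moves the arm, as the interface text tells. Its arguments: {"type":"object","properties":{"xyz":{"type":"array","items":{"type":"array","items":{"type":"number","minimum":-1,"maximum":1}}},"rot":{"type":"array","items":{"type":"array","items":{"type":"number","minimum":-1,"maximum":1}}},"hand":{"type":"array","items":{"type":"number"}},"force":{"type":"number"}},"required":["xyz","rot","hand"]}

```bash
mkdir -p pics; ls
cat > h.py <<'E'
import numpy as np, cv2
from rig import status, get_image, job, manip
from scipy.spatial.transform import Rotation as R
def q2R(q): return R.from_quat([q[1],q[2],q[3],q[0]]).as_matrix()
def K(c): 
    f=240/np.tan(np.radians(c["fovy"])/2); return f
def ray(c,u,v,z):
    d=q2R(c["orientation"])@np.array([(u-c["cx"])/K(c),(v-c["cy"])/K(c),1]); o=np.array(c["origin"])
    return o+d*(z-o[2])/d[2]
def proj(c,p):
    x=q2R(c["orientation"]).T@(np.array(p)-np.array(c["origin"])); return x[:2]/x[2]*K(c)+[c["cx"],c["cy"]]
def blobs(c,lo,hi,amin=15):
    m=cv2.inRange(cv2.cvtColor(c["pixels"],cv2.COLOR_RGB2HSV),lo,hi)
    n,l,s,ce=cv2.connectedComponentsWithStats(m)
    return [(ce[i].round(1),s[i].tolist()) for i in range(1,n) if s[i][4]>=amin]
def save(c,n): cv2.imwrite("pics/"+n,c["pixels"][:,:,::-1])
E
python3 - <<'E'
from h import *
for n in("top","side"):
    c=get_image(n); save(c,n+"0.png"); print(n,{k:c[k] for k in c if k!="pixels"})
    for nm,lo,hi in(("blue",(100,120,60),(130,255,255)),("red",(0,150,80),(6,255,255)),("red2",(172,150,80),(180,255,255)),("yel",(22,150,120),(34,255,255)),("or",(8,170,150),(20,255,255))):
        for b in blobs(c,lo,hi): print(nm,*b)
s=status.get_state();print(s["position"],s["ee_rot"],s["width"],s["contact_force"])
E
```

```text
pics
top {'fovy': 47.87898638551677, 'cx': 327.2525190521224, 'cy': 237.93071545777798, 'origin': array([ 0.31691511, -0.03746722,  1.20612402]), 'orientation': array([ 0.06876294, -0.657647  ,  0.74652459, -0.07398055])}
blue [250.6 198.1] [247, 193, 8, 12, 67]
blue [342.6 213.2] [340, 208, 7, 12, 70]
blue [281.4 284.9] [278, 281, 8, 9, 58]
red [125.4 229.5] [112, 217, 27, 27, 559]
red [311.1 221.4] [308, 218, 7, 8, 40]
red [345.1 367.9] [340, 364, 11, 9, 73]
yel [385.9 223.4] [383, 220, 7, 8, 47]
or [307.2 178.7] [305, 172, 7, 18, 67]
or [501.7 275.6] [495, 242, 14, 60, 124]
side {'fovy': 53.15676365825294, 'cx': 324.72165948329126, 'cy': 243.0350700324756, 'origin': array([-0.04298213, -0.67427738,  0.87671022]), 'orientation': array([-0.37897321,  0.84404052, -0.34939028,  0.14799099])}
blue [314.1 202.9] [312, 197, 5, 14, 50]
blue [269.  246.9] [266, 238, 7, 21, 87]
blue [351.  248.8] [349, 240, 6, 20, 94]
red [242.8 170.5] [235, 165, 18, 12, 152]
red [326.8 229.8] [325, 228, 5, 5, 18]
red [236.6 317. ] [233, 313, 8, 9, 54]
yel [ 67.  201.2] [36, 184, 61, 36, 1189]
yel [367.9 267.6] [366, 266, 5, 4, 17]
[0.19897124 0.5389168  0.19212343] [-2.49405493e-04  1.75978281e-01  9.84393709e-01 -7.80385626e-04] 0.08550464401021018 [-0.18334074  0.41700749  0.2740919 ]
```

View pics/top0.png

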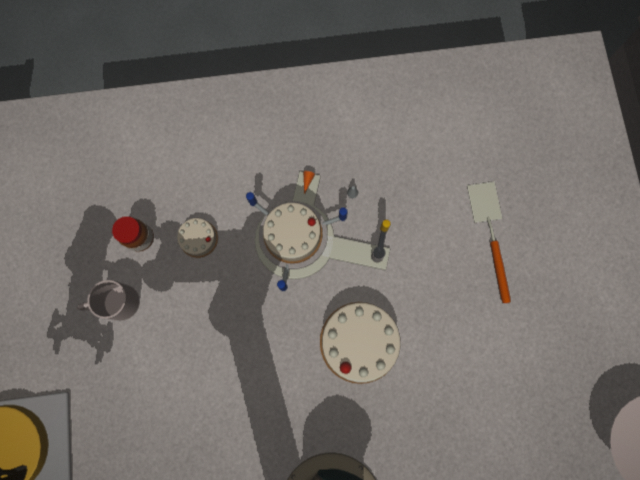

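View pics/side0.png

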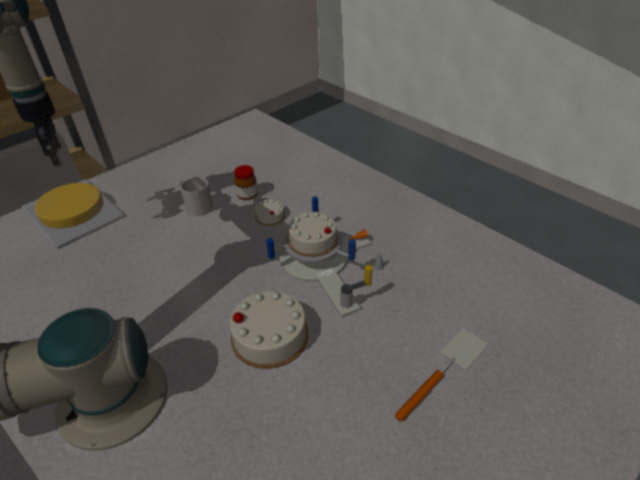

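Top view: the turntable has the mid-sized cake at (292,232), with its cherry at (311,221). The blue knobs are at (251,198), (343,213) and (281,285), the pointer at (307,179), and the brake knob at (386,223) with its post at (379,254). The nozzle is at (353,188), the mug at (108,300), the jar at (129,232) and the spatula at (490,245).
There are three cakes: small (197,237), large (360,343) and mid-sized (292,232). Only the mid-sized one stands on the platter between the knobs, so that's the one to use. I'll triangulate and confirm with a crop.

```bash
cat >> h.py <<'E'
def tri(ct,a,cs,b):
    P=[];
    A=np.zeros((3,3));y=np.zeros(3)
    for c,p in((ct,a),(cs,b)):
        d=q2R(c["orientation"])@np.array([(p[0]-c["cx"])/K(c),(p[1]-c["cy"])/K(c),1]);d/=np.linalg.norm(d)
        M=np.eye(3)-np.outer(d,d);A+=M;y+=M@c["origin"]
    return np.linalg.solve(A,y)
E
python3 - <<'E'
from h import *
t=get_image("top");s=get_image("side")
r=lambda *a:print(*[np.round(x,4) if not isinstance(x,str) else x for x in a])
kn=[tri(t,a,s,b) for a,b in(((250.6,198.1),(314.1,202.9)),((342.6,213.2),(351,248.8)),((281.4,284.9),(269,246.9)))]
for k in kn:r("knob",k)
C=np.mean(kn,0);r("C",C)
for k in kn:r("rad,ang",np.hypot(*(k-C)[:2]),np.degrees(np.arctan2(*(k-C)[1::-1])))
ch=tri(t,(311.1,221.4),s,(326.8,229.8));r("cherry",ch,ray(t,311.1,221.4,.115),np.hypot(*(ch-C)[:2]))
chz=ray(t,311.1,221.4,.115);r("cherry ang",np.degrees(np.arctan2(*(chz-C)[1::-1])),np.hypot(*(chz-C)[:2]))
r("brake",tri(t,(385.9,223.4),s,(367.9,267.6)),ray(t,385.9,223.4,.1))
# pointer axis
m=cv2.inRange(cv2.cvtColor(t["pixels"],cv2.COLOR_RGB2HSV),(5,150,90),(20,255,255));m[:160]=0;m[200:]=0;m[:,:295]=0;m[:,325:]=0
p=np.argwhere(m)[:,::-1]
g=ray(t,*p.mean(0),.025);r("pointer",g,len(p),np.hypot(*(g-C)[:2]),np.degrees(np.arctan2(*(g-C)[1::-1])))
r("rows",[(int(v),p[p[:,1]==v][:,0].mean(),int((p[:,1]==v).sum())) for v in np.unique(p[:,1])])
r("post top",ray(t,380,251,.066),"nozzle",ray(t,353,189,.02))
for n,u,v,z in(("large",360,343,.06),("small",197,237,.04),("jar",125.4,229.5,.09),("mug",108,300,.08)):r(n,ray(t,u,v,z))
im=t["pixels"][155:305,225:405,::-1];cv2.imwrite("pics/crop.png",cv2.resize(im,None,fx=4,fy=4,interpolation=cv2.INTER_CUBIC))
E
```

```text
knob [0.6524 0.0906 0.0925]
knob [ 0.5955 -0.1     0.0851]
knob [0.459  0.0465 0.0868]
C [0.569  0.0124 0.0881]
rad,ang 0.1144 43.155
rad,ang 0.1154 -76.696
rad,ang 0.1152 162.7736
cherry [ 0.5799 -0.0316  0.1143] [ 0.5786 -0.0309  0.115 ] 0.0453
cherry ang -77.4591 0.0444
brake [ 0.5576 -0.1859  0.1075] [ 0.558  -0.1861  0.1   ]
pointer [ 0.7005 -0.0337  0.025 ] 133 0.1393 -19.2967
rows [[171.  307.    5. ]
 [172.  308.    9. ]
 [173.  308.5  10. ]
 [174.  308.5  10. ]
 [175.  308.5  10. ]
 [176.  308.    9. ]
 [177.  308.    9. ]
 [178.  308.    9. ]
 [179.  307.5   8. ]
 [180.  307.    7. ]
 [181.  307.    7. ]
 [182.  306.5   6. ]
 [183.  306.5   6. ]
 [184.  306.    5. ]
 [185.  306.    5. ]
 [186.  305.5   4. ]
 [187.  305.5   4. ]
 [188.  305.5   4. ]
 [189.  305.    3. ]
 [190.  304.5   2. ]
 [191.  304.    1. ]]
post top [ 0.507  -0.1692  0.066 ] nozzle [ 0.6647 -0.1343  0.02  ]
large [ 0.3209 -0.1005  0.06  ]
small [0.5934 0.2234 0.04  ]
jar [0.617  0.3617 0.09  ]
mug [0.4737 0.4089 0.08  ]
```

View pics/crop.png

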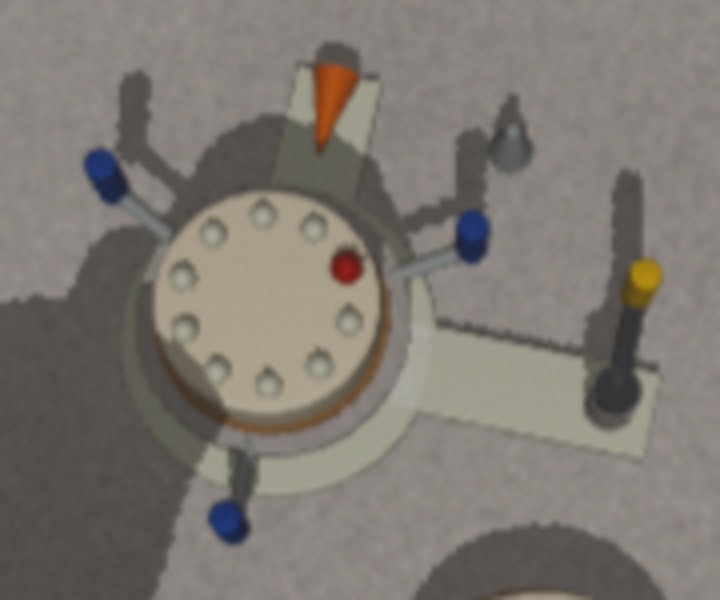

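The crop confirms it: the mid-sized cake is on the platter (crop (265,315)), its cherry is at (347,267) next to the right knob, and the orange cone points at the axis. The axis is at (0.569, 0.012), the pointer at about -19°, and the cherry at about -77.5°. The cherry therefore needs about +58° CCW, pushing the near knob (162.8°).

Request:
apply_moves(xyz=[[-0.087,-0.07,0],[-0.087,-0.07,0],[-0.087,-0.07,0],[-0.087,-0.07,0],[-0.087,-0.07,0],[-0.087,-0.07,0],[-0.087,-0.07,0],[-0.087,-0.07,0]], rot=[[0,0,0],[0,0,0],[0,0,0],[0,0,0],[0,0,0],[0,0,0],[0,0,0],[0,0,0]], hand=[-1,-1,-1,-1,-1,-1,-1,-1])

```text
clock: 1.2
position: [0.3372, 0.3085, 0.1928]
ee_rot: [0.0, 0.176, 0.984, 0.0]
contact_force: [0.5, 0.1, -0.2]
width: -0.0002
gripper_force: 0.0
```

Request:
apply_moves(xyz=[[-0.087,-0.07,0],[-0.087,-0.07,0],[-0.087,-0.07,0],[-0.087,-0.07,0],[-0.087,-0.07,0],[-0.087,-0.07,0],[-0.087,-0.07,0],[-0.087,-0.07,0]], rot=[[0,0,0],[0,0,0],[0,0,0],[0,0,0],[0,0,0],[0,0,0.08],[0,0,0.08],[0,0,0.08]], hand=[-1,-1,-1,-1,-1,-1,-1,-1])

```text
clock: 2.2
position: [0.4675, 0.0747, 0.1928]
ee_rot: [-0.0, 0.299, 0.954, 0.0]
contact_force: [0.3, 0.1, 0.1]
width: 0.0
gripper_force: 0.0
```

```bash
cat >> h.py <<'E'
def toolframe(tx,ty):
    s=status.get_state();M=q2R(s["ee_rot"]);p=np.array(s["position"])
    d=M.T@(np.array([tx,ty,p[2]])-p)
    print("t",round(s["clock"],2),"pos",p.round(4),"psi",np.degrees(np.arctan2(M[1,0],M[0,0])).round(1),"shares to goal",(d/.3).round(4),"F",np.round(s["contact_force"],2),"w",round(s["width"],3),"q6",round(s["qpos"][5],2),"tilt",M[:,2].round(3))
E
python3 -c "
from h import *
toolframe(.4748,.0784)"
```

```text
t 2.2 pos [0.4675 0.0747 0.1928] psi 145.2 shares to goal [-0.013   0.0239  0.    ] F [0.27 0.09 0.14] w 0.0 q6 -0.95 tilt [-0.  0. -1.]
```

Request:
apply_moves(xyz=[[-0.013,0.024,0],[0,0,0.08],[0,0,0.08],[0,0,0.08],[0,0,0.08],[0,0,0.05],[0,0,0]], rot=[[0,0,0],[0,0,0],[0,0,0],[0,0,0],[0,0,0],[0,0,0],[0,0,0]], hand=[-1,-1,-1,-1,-1,-1,-1])

```text
clock: 3.08
position: [0.4731, 0.0803, 0.0808]
ee_rot: [-0.002, 0.297, 0.955, -0.0]
contact_force: [-0.3, 0.5, 0.6]
width: 0.0002
gripper_force: 0.0
```

```bash
python3 -c "
from h import *
toolframe(.4748,.0784)
c=get_image('top');save(c,'t1.png')
for b in blobs(c,(100,120,60),(130,255,255)):print(*b)
d=np.radians(2.4)
print('per row 2.4deg: x',-.115*2*np.sin(d/2)*np.sin(d/2)/.3,'y',-.115*2*np.sin(d/2)*np.cos(d/2)/.3)"
```

```text
t 3.08 pos [0.4731 0.0803 0.0808] psi 145.4 shares to goal [-0.0084 -0.002  -0.    ] F [-0.32  0.47  0.6 ] w 0.0 q6 -0.94 tilt [-0.003  0.    -1.   ]
[249.6 195.7] [247, 193, 7, 7, 36]
[342.6 213.2] [340, 208, 7, 12, 70]
per row 2.4deg: x -0.00033624846210429904 y -0.016052333929526524
```

Request:
apply_moves(xyz=[[-0.0005,-0.02,0],[-0.0005,-0.02,0],[-0.0005,-0.02,0],[-0.0005,-0.02,0],[-0.0005,-0.02,0],[-0.0005,-0.02,0],[-0.0005,-0.02,0],[-0.0005,-0.02,0]], rot=[[0,0,-0.05],[0,0,-0.05],[0,0,-0.05],[0,0,-0.05],[0,0,-0.05],[0,0,-0.05],[0,0,-0.05],[0,0,-0.05]], hand=[-1,-1,-1,-1,-1,-1,-1,-1])

```text
clock: 4.12
position: [0.4568, 0.0357, 0.083]
ee_rot: [0.001, 0.092, 0.996, 0.0]
contact_force: [0.4, 0.1, -0.8]
width: 0.0001
gripper_force: 0.0
```

```bash
cat >> h.py <<'E'
C=np.array([.569,.0124])
ang=lambda p:np.degrees(np.arctan2(p[1]-C[1],p[0]-C[0]))
def look(name):
    c=get_image("top");save(c,name)
    s=status.get_state();p=s["position"];print("t",round(s["clock"],2),"finger ang",ang(p).round(1),"r",np.hypot(*(p[:2]-C)).round(4),"F",np.round(s["contact_force"],2),"pos",p.round(4))
    for b in blobs(c,(100,120,60),(130,255,255)):
        q=ray(c,*b[0],.087);print("knob",ang(q).round(1),np.hypot(*(q[:2]-C)).round(3),b)
    for b in blobs(c,(0,150,80),(6,255,255)):
        q=ray(c,*b[0],.115)
        if np.hypot(*(q[:2]-C))<.06:print("cherry",ang(q).round(1),np.hypot(*(q[:2]-C)).round(4),b)
    m=cv2.inRange(cv2.cvtColor(c["pixels"],cv2.COLOR_RGB2HSV),(22,120,100),(34,255,255))
    for b in blobs(c,(22,130,110),(34,255,255)):
        if b[0][0]>200:print("yellow",b,ray(c,*b[0],.105).round(4))
E
python3 -c "
from h import *
look('t2.png')"
```

```text
t 4.17 finger ang 168.6 r 0.1146 F [ 0.24 -1.05  0.25] pos [0.4566 0.0351 0.083 ]
knob 42.1 0.121 (array([249.7, 195.6]), [247, 193, 7, 6, 34])
knob -77.1 0.115 (array([342.6, 213.2]), [340, 208, 7, 12, 70])
yellow (array([385.7, 224.4]), [382, 220, 8, 11, 61]) [ 0.5549 -0.1847  0.105 ]
```

```bash
python3 -c "
from h import *
c=get_image('side')
s=status.get_state();print(s['qpos'],proj(c,s['position']))
t=get_image('top');print(proj(t,s['position']))
a=cv2.resize(c['pixels'][170:320,210:410,::-1],None,fx=3.9,fy=3.9)
cv2.imwrite('pics/s2.png',a)
a=cv2.resize(t['pixels'][165:315,225:405,::-1],None,fx=4,fy=4)
cv2.imwrite('pics/t2c.png',a)
for b in blobs(c,(100,120,60),(130,255,255)):print(b)"
```

```text
[-7.47961345e-02  1.95209048e-01  1.91691489e+00  1.88563686e-04
  1.02746287e+00 -1.45923234e+00] [271.14614641 250.71210721]
[287.02440182 285.38769201]
(array([269.1, 249. ]), [266, 241, 6, 18, 75])
(array([351.1, 248.8]), [349, 240, 6, 20, 99])
```

View pics/s2.png

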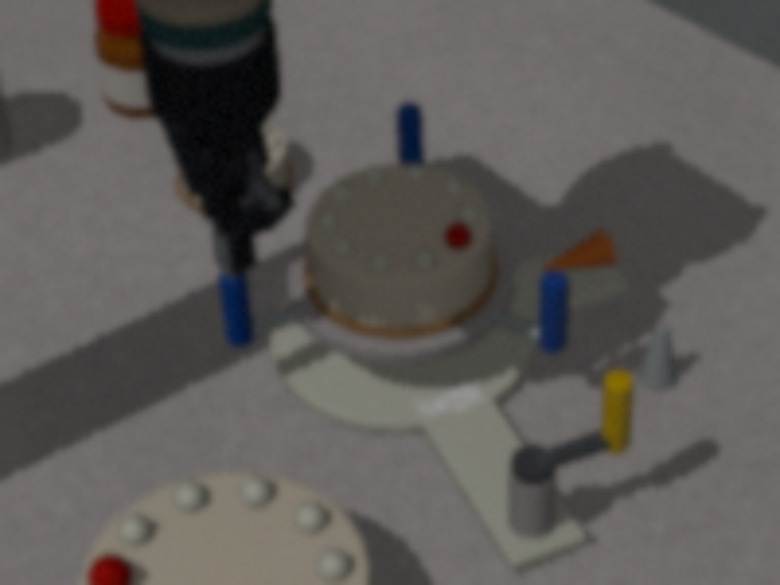

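The side crop shows the finger ending at the near knob's top, crop (236,272), while the platter hasn't turned. That doesn't agree with the reported TCP, so I'll check the top crop.

View pics/t2c.png

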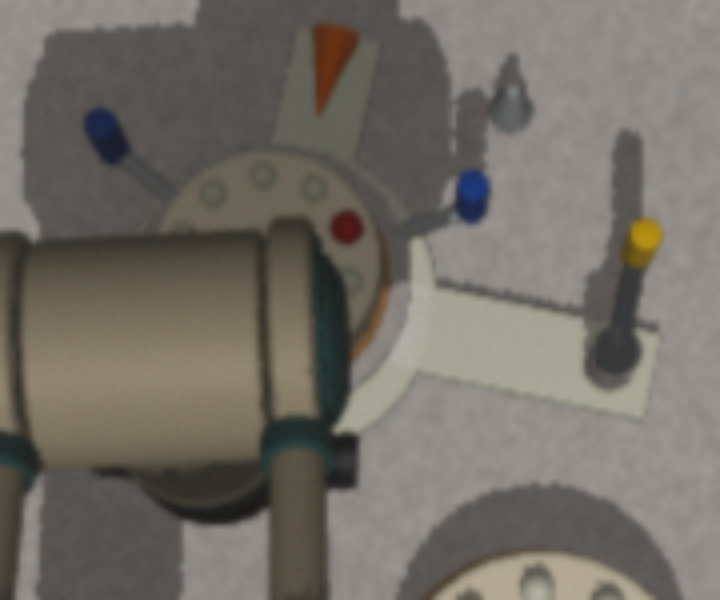

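```bash
python3 -c "
from h import *
print(manip.__dict__ if hasattr(manip,'__dict__') else dir(manip))
s=status.get_state();print(s)
c=get_image('side');t=get_image('top')
print(proj(t,(.459,.0465,.11)),proj(t,(.459,.0465,.053)),proj(c,(.459,.0465,.11)),proj(c,(.459,.0465,.053)))
for z in (0,.05,.1):p=s['position']+[0,0,z];print(proj(t,p),proj(c,p))
"
```

```text
{}
{'clock': 4.275, 'qpos': array([-7.45056719e-02,  1.95388962e-01,  1.91698830e+00,  4.30963443e-04,
        1.02734273e+00, -1.45830456e+00]), 'qd': array([ 0.00429908,  0.00569336,  0.00294063,  0.00189529, -0.00465761,
        0.00650848]), 'effort': array([-1.80917750e-01, -3.24803638e+01, -2.02634239e+01, -3.23615049e-02,
        5.35599858e-03, -6.75559253e-02]), 'position': array([0.45663333, 0.03565724, 0.0827891 ]), 'ee_rot': array([9.32657209e-04, 9.34732745e-02, 9.95621332e-01, 2.02290500e-04]), 'contact_force': array([-0.44505774, -0.39355361,  0.40297996]), 'moment': array([0.02585415, 0.03484121, 0.03651999]), 'gripper_force': 0.0, 'width': -0.00031810048634345686}
[280.45686233 283.3983161 ] [282.85937688 286.55625805] [267.94637796 239.82605611] [270.09949014 256.91989645]
[286.92582045 285.413552  ] [271.08828494 250.70431762]
[284.9589811  282.53347407] [269.19166107 235.23245468]
[282.80488841 279.37919773] [267.17991326 218.82145884]
```

```bash
python3 -c "
from h import *
c=get_image('side')
print('base',proj(c,(0,0,0)))
for z in(.192,.205,.22):print(z,proj(c,(.199,.539,z)))
a=cv2.imread('pics/side0.png')
b1=cv2.resize(a[100:200,10:110],None,fx=4,fy=4,interpolation=cv2.INTER_CUBIC)
p=c['pixels'][185:285,220:320,::-1]
b2=cv2.resize(p,None,fx=4,fy=4,interpolation=cv2.INTER_CUBIC)
o=np.hstack([b1,b2]);o=cv2.convertScaleAbs(o,alpha=2,beta=10)
cv2.imwrite('pics/cmp.png',o)"
```

```text
base [112.32696143 398.79540892]
0.192 [ 64.45266349 174.85080339]
0.205 [ 62.52797947 170.58200226]
0.22 [ 60.27294135 165.58050115]
```

View pics/cmp.png

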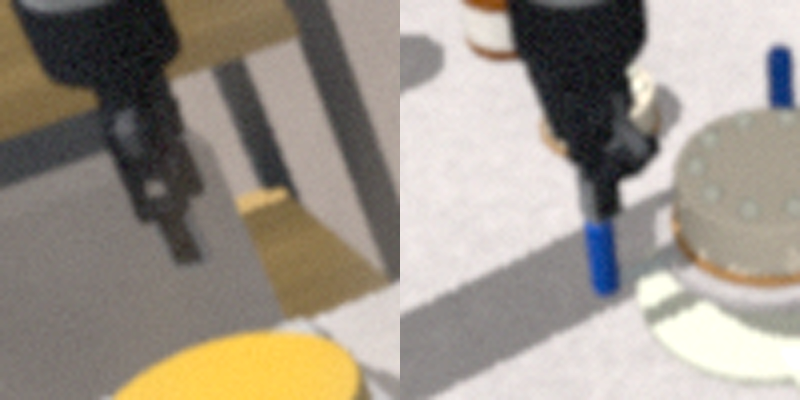

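```bash
python3 -c "
from h import *
c=get_image('side')
y=np.array([.346,.938,0])
for z in(.192,.205,.22,.235):print(z,[proj(c,np.array([.199,.539,z])+s*y*.0425).round(1) for s in(-1,1)])
a=cv2.imread('pics/side0.png')[:,:,::-1]
# shadow/dark profile of finger
p=c['pixels'].astype(int).sum(2)
print(p[228:262,262:280])
"
```

```text
0.192 [array([ 65.2, 183.5]), array([ 63.8, 166.6])]
0.205 [array([ 63.2, 179.1]), array([ 61.9, 162.4])]
0.22 [array([ 60.9, 174.1]), array([ 59.7, 157.5])]
0.235 [array([ 58.6, 169. ]), array([ 57.4, 152.4])]
[[322 279 190 107  64  31  43  40  40  28  39  34  29  28  57  86 121 165]
 [329 289 208 116  77  48  32  34  47  38  31  32  65 108 150 189 231 265]
 [333 300 223 150 118  98  73  46  48  46  43  42 100 202 254 285 309 324]
 [337 314 245 172 154 135  85  49  54  44  33  33 139 264 315 330 334 335]
 [334 315 258 183 169 151  96  61  23  36  30  40 148 270 322 332 335 336]
 [330 318 264 194 176 154 106  51  25  30  32  29 135 262 316 334 331 331]
 [334 320 271 202 177 150 109  54  39  28  16  39 125 239 307 330 324 315]
 [330 324 279 213 190 165 120  67  35  43  36  29  93 216 286 309 291 261]
 [333 325 288 220 193 167 117  70  37  27  22  42  78 175 242 261 233 217]
 [334 328 301 233 189 163 135  84  35  41  32  39  87 140 192 212 200 192]
 [332 328 311 253 200 164 136  84  41  31  54  78 113 160 185 190 195 196]
 [330 332 321 280 216 180 146 105  74  66  82 123 161 182 192 19
[... 961 characters left out ...]
119 157 179 184 186 187]
 [194 192 195 196 189 164 133 114  97  89  82  81 114 159 190 187 186 190]
 [198 191 191 190 185 166 137 119 108  88  78  77 114 162 183 182 188 206]
 [194 192 191 194 187 167 143 115 103  90  86  78 103 156 175 186 199 250]
 [198 193 190 191 187 174 147 122 102  90  79  84 119 163 185 195 216 283]
 [196 193 190 189 192 190 164 132 116 101  98 106 136 173 187 199 223 296]
 [197 189 189 183 186 187 173 153 137 131 122 139 165 186 194 207 238 305]
 [195 193 185 181 191 187 183 177 167 165 167 178 191 201 225 248 279 323]
 [199 191 191 189 191 189 188 186 185 192 197 206 218 250 278 299 312 327]
 [193 189 195 189 187 188 190 191 195 210 232 238 266 300 316 324 322 322]]
```

The images put the real fingertip about 33 mm above the reported TCP, both here and in the start picture. So the finger passed over the knob without touching it. I'll go back along the arc, then descend another 28 mm.

Request:
apply_moves(xyz=[[0,0,-0.03],[-0.002,0.04,0],[-0.002,0.04,0],[-0.002,0.04,0],[-0.002,0.04,0],[0,0,0.04],[0,0,0.04],[0,0,0]], rot=[[0,0,0],[0,0,0.1],[0,0,0.1],[0,0,0.1],[0,0,0.1],[0,0,0],[0,0,0],[0,0,0]], hand=[-1,-1,-1,-1,-1,-1,-1,-1])

```text
clock: 5.48
position: [0.4725, 0.0792, 0.0655]
ee_rot: [-0.002, 0.298, 0.955, -0.001]
contact_force: [0.6, -0.6, 0.3]
width: 0.0002
gripper_force: 0.0
```

Request:
apply_moves(xyz=[[0,0,0.035],[0,0,0.01],[0,0,0]], rot=[[0,0,0],[0,0,0],[0,0,0]], hand=[-1,-1,-1])

```text
clock: 5.85
position: [0.474, 0.0795, 0.0531]
ee_rot: [-0.0, 0.298, 0.955, -0.0]
contact_force: [-0.5, -0.2, -0.1]
width: 0.0004
gripper_force: 0.0
```

```bash
python3 -c "
from h import *
look('t3.png');toolframe(.4748,.0784)
c=get_image('side')
p=c['pixels'].astype(int).sum(2);s=status.get_state()
for z in(0,.02,.03,.04,.05):print(proj(c,s['position']+[0,0,z]).round(1))
b2=cv2.resize(c['pixels'][185:285,220:320,::-1],None,fx=5,fy=5,interpolation=cv2.INTER_CUBIC)
cv2.imwrite('pics/s3.png',cv2.convertScaleAbs(b2,alpha=2,beta=10))"
```

```text
t 5.9 finger ang 144.7 r 0.1161 F [-0.68  0.1   0.73] pos [0.4743 0.0795 0.0534]
knob 42.4 0.121 (array([249.4, 195.8]), [247, 193, 6, 7, 35])
knob -77.1 0.115 (array([342.6, 213.2]), [340, 208, 7, 12, 70])
yellow (array([385.7, 224.5]), [382, 220, 8, 11, 64]) [ 0.5546 -0.1847  0.105 ]
t 5.9 pos [0.4743 0.0795 0.0534] psi 145.3 shares to goal [-0.0035 -0.0021 -0.    ] F [-0.68  0.1   0.73] w -0.0 q6 -0.94 tilt [ 0.  0. -1.]
[266.4 247.5]
[265.7 241.6]
[265.3 238.7]
[264.9 235.7]
[264.5 232.6]
```

View pics/s3.png

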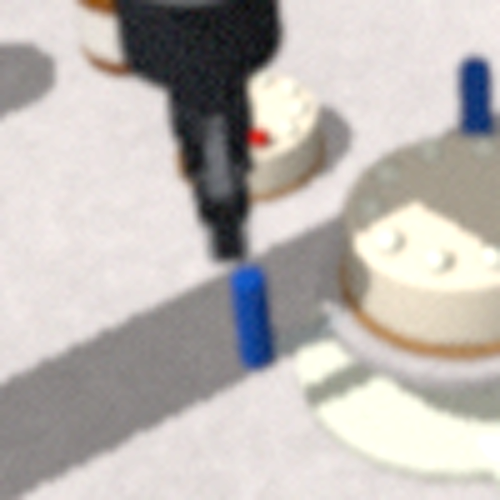

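The side crop shows the fingertip at crop (227,258), so its true height is about 0.09, behind the knob whose top is at (248,270). I'll go 5 mm lower and sweep.

Request:
apply_moves(xyz=[[0,0,0.017],[-0.0005,-0.02,0],[-0.0005,-0.02,0],[-0.0005,-0.02,0],[-0.0005,-0.02,0],[-0.0005,-0.02,0],[0,0,0]], rot=[[0,0,0],[0,0,-0.05],[0,0,-0.05],[0,0,-0.05],[0,0,-0.05],[0,0,-0.05],[0,0,0]], hand=[-1,-1,-1,-1,-1,-1,-1])

```text
clock: 6.82
position: [0.4604, 0.0528, 0.0482]
ee_rot: [-0.0, 0.171, 0.985, 0.0]
contact_force: [0.6, 0.0, 0.5]
width: -0.0001
gripper_force: 0.0
```

```bash
python3 -c "
from h import *
look('t4.png')"
```

```text
t 6.88 finger ang 159.5 r 0.1157 F [-0.09  0.25  0.19] pos [0.4606 0.0529 0.0483]
knob 49.7 0.12 (array([245.2, 201.5]), [242, 199, 7, 6, 36])
knob -69.4 0.115 (array([339.7, 206.8]), [337, 201, 7, 13, 71])
yellow (array([385.7, 224.5]), [383, 220, 7, 11, 61]) [ 0.5546 -0.1847  0.105 ]
```

Request:
apply_moves(xyz=[[-0.0005,-0.02,0],[-0.0005,-0.02,0],[-0.0005,-0.02,0],[-0.0005,-0.02,0],[-0.0005,-0.02,0],[-0.0005,-0.02,0],[-0.0005,-0.02,0],[-0.0005,-0.02,0]], rot=[[0,0,-0.05],[0,0,-0.05],[0,0,-0.05],[0,0,-0.05],[0,0,-0.05],[0,0,-0.05],[0,0,-0.05],[0,0,-0.05]], hand=[-1,-1,-1,-1,-1,-1,-1,-1])

```text
clock: 7.88
position: [0.4537, 0.0061, 0.0482]
ee_rot: [-0.0, -0.038, 0.999, 0.0]
contact_force: [-0.2, 1.5, -0.4]
width: 0.0003
gripper_force: 0.5
```

```bash
python3 -c "
from h import *
look('t5.png')"
```

```text
t 7.92 finger ang -176.5 r 0.1152 F [ 0.27 -0.56 -0.33] pos [0.454  0.0053 0.0482]
knob -44.6 0.119 (array([325.9, 188.4]), [323, 185, 7, 7, 37])
knob 72.2 0.119 (array([236.9, 221.4]), [234, 219, 7, 6, 31])
yellow (array([385.7, 224.5]), [382, 220, 8, 11, 62]) [ 0.5546 -0.1847  0.105 ]
```

Request:
apply_moves(xyz=[[-0.0005,-0.02,0],[-0.0005,-0.02,0],[-0.0005,-0.02,0],[-0.0005,-0.02,0],[-0.0005,-0.02,0],[-0.0005,-0.02,0],[-0.0003,-0.01,0],[0,0,0]], rot=[[0,0,-0.05],[0,0,-0.05],[0,0,-0.05],[0,0,-0.05],[0,0,-0.05],[0,0,-0.05],[0,0,-0.025],[0,0,0]], hand=[-1,-1,-1,-1,-1,-1,-1,-1])

```text
clock: 8.93
position: [0.4638, -0.0319, 0.0482]
ee_rot: [0.0, -0.206, 0.979, -0.0]
contact_force: [0.6, 0.5, 0.6]
width: 0.0003
gripper_force: 0.1
```

```bash
python3 -c "
from h import *
look('t6.png')
c=get_image('side')
for b in blobs(c,(0,130,60),(8,255,255),8):
    q=ray(c,*b[0],.115);print(b[0],q.round(4),ang(q).round(1),np.hypot(*(q[:2]-C)).round(4))"
```

```text
t 8.97 finger ang -157.1 r 0.114 F [ 0.46  0.08 -0.24] pos [ 0.4639 -0.0319  0.0483]
knob -25.0 0.12 (array([309.5, 179.5]), [307, 177, 6, 6, 32])
knob 91.9 0.118 (array([236.5, 240.1]), [233, 237, 8, 7, 41])
yellow (array([385.7, 224.6]), [383, 220, 7, 11, 63]) [ 0.5544 -0.1846  0.105 ]
[243.1 171.7] [0.5935 0.3198 0.115 ] 85.4 0.3083
[328.6 220.1] [ 0.6101 -0.0093  0.115 ] -27.9 0.0465
[237.7 317.3] [ 0.2607 -0.098   0.115 ] -160.3 0.3274
```

Request:
apply_moves(xyz=[[-0.0003,-0.0133,0],[-0.0003,-0.0133,0],[-0.0003,-0.0133,0],[0,0,0],[0,0.03,0],[0,0.05,0],[0,0,-0.15],[0,0,-0.15]], rot=[[0,0,-0.0333],[0,0,-0.0333],[0,0,-0.0333],[0,0,0],[0,0,0],[0,0,0],[0,0,0],[0,0,0]], hand=[-1,-1,-1,-1,-1,-1,-1,-1])

```text
clock: 10.02
position: [0.4557, -0.0204, 0.1389]
ee_rot: [-0.001, -0.258, 0.966, 0.001]
contact_force: [1.2, -0.4, 0.8]
width: 0.0
gripper_force: 0.0
```

Request:
apply_moves(xyz=[[0.18,0,-0.1],[0.18,0,0],[0.18,0,0],[0,0,0]], rot=[[0,0,0.15],[0,0,0.15],[0,0,0.15],[0,0,0]], hand=[-1,-1,-1,-1])

```text
clock: 10.52
position: [0.3028, -0.0775, 0.1678]
ee_rot: [-0.001, -0.023, 1.0, 0.0]
contact_force: [0.3, -0.4, 0.5]
width: -0.0004
gripper_force: 0.0
```

```bash
python3 -c "
from h import *
look('t7.png')
c=get_image('side');t=get_image('top')
for nm,b in(('t0',(326.8,229.8)),):print(ang(ray(c,*b,.115)))
for b in blobs(c,(0,130,60),(8,255,255),8):
    q=ray(c,*b[0],.115);print(b[0],q.round(4),ang(q).round(1),np.hypot(*(q[:2]-C)).round(4))
cv2.imwrite('pics/t7c.png',cv2.resize(t['pixels'][155:305,225:405,::-1],None,fx=4,fy=4,interpolation=cv2.INTER_CUBIC))
h=cv2.cvtColor(t['pixels'],cv2.COLOR_RGB2HSV)
m=cv2.inRange(h,(10,20,110),(30,120,255));m[:, :240]=0;m[:,350:]=0;m[:180]=0;m[300:]=0
n,l,s,ce=cv2.connectedComponentsWithStats(m);
for i in range(1,n):
  if s[i][4]>200:print(ce[i],s[i],ray(t,*ce[i],.107))
"
```

```text
t 10.57 finger ang -161.1 r 0.2786 F [-0.04 -0.06 -0.67] pos [ 0.3055 -0.0781  0.1683]
knob -20.1 0.114 (array([304.3, 180.9]), [301, 175, 7, 13, 74])
knob 98.1 0.118 (array([237.8, 245.8]), [235, 243, 7, 7, 37])
knob -139.6 0.113 (array([331.3, 267. ]), [328, 264, 8, 7, 42])
cherry -20.1 0.0444 (array([295.9, 208.2]), [293, 205, 7, 7, 40])
yellow (array([385.8, 224.3]), [382, 220, 8, 11, 62]) [ 0.555  -0.1849  0.105 ]
-75.60464057386127
[249.4 169.8] [0.6122 0.3145 0.115 ] 81.9 0.3052
[328.1 219. ] [ 0.6123 -0.0054  0.115 ] -22.3 0.0468
[237.8 317.3] [ 0.2609 -0.0981  0.115 ] -160.3 0.3273
[284.0010917  228.31168122] [ 259  202   54   57 1832] [0.57300494 0.02692361 0.107     ]
```

View pics/t7c.png

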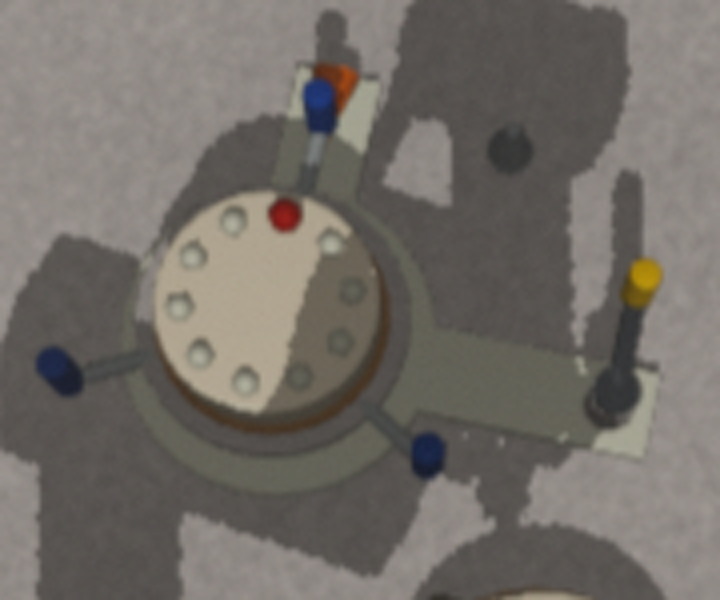

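The crop shows the cherry at (285,214), with a knob directly over the pointer at (320,105) and the nozzle untouched at (510,150). I'll get a finer estimate of the remaining angle from points already seen.

```bash
python3 -c "
from h import *
t=get_image('top');s=get_image('side')
a=lambda d:np.degrees(np.arctan2(d[1],d[0])).round(2)
tip=ray(t,304,191,.019);base=ray(t,308.4,174.,.022)
print('cone axis',a(base-tip),tip,base,'tip r',np.hypot(*(tip[:2]-C)),ang(tip),ang(base))
# side view cone
m=cv2.inRange(cv2.cvtColor(cv2.imread('pics/side0.png'),cv2.COLOR_BGR2HSV),(5,130,90),(20,255,255));m[:222]=0;m[250:]=0;m[:,:345]=0;m[:,375:]=0
p=np.argwhere(m)[:,::-1];print(len(p),p.mean(0));g=tri(t,(307.6,178.9),s,p.mean(0));print('cone tri',g.round(4),ang(g))
print('cherry tri 0',ang(tri(t,(311.1,221.4),s,(326.8,229.8))))
q=tri(t,(295.9,208.2),s,(328.1,219.0));print('cherry tri now',q.round(4),ang(q))
bl=[b[0] for b in blobs(s,(100,120,60),(130,255,255))];print(bl)
tp=[(304.3,180.9),(237.8,245.8),(331.3,267.)]
K3=[min((tri(t,u,s,b) for b in bl),key=lambda k:abs(np.hypot(*(k[:2]-C))-.115)+abs(k[2]-.087)) for u in tp]
print(np.round(K3,4),np.mean(K3,0))
# foot edges: post base & post top
print('post',ang(ray(t,379.5,250.5,.07)),ang(ray(t,377,257,.012)))
"
```

```text
cone axis -21.24 [ 0.67447795 -0.02279383  0.019     ] [ 0.71251379 -0.03757401  0.022     ] tip r 0.11119444384030668 -18.451818798764606 -19.199011077362726
82 [360.41463415 234.26829268]
cone tri [ 0.7013 -0.0355  0.0266] -19.911919350911585
cherry tri 0 -76.11923376970974
cherry tri now [ 0.6122 -0.0036  0.1136] -20.276508634257866
[array([352.8, 220.4])]
[[ 0.6786 -0.0277  0.084 ]
 [ 0.628   0.0604  0.0611]
 [ 0.5098 -0.0993  0.2139]] [ 0.60546792 -0.02221261  0.119681  ]
post -108.82413411942986 -110.11292199378703
```

The cherry sits at about -20° and the pointer at about -19.5°, so they're aligned within measurement error. On to the brake lever.

Request:
apply_moves(xyz=[[-0.137,-0.041,0],[-0.137,-0.041,0],[-0.137,-0.041,0],[-0.137,-0.041,0],[-0.137,-0.041,0],[-0.137,-0.041,0],[0,0,0],[0,0,0]], rot=[[0,0,0],[0,0,0],[0,0,0],[0,0,0],[0,0,0],[0,0,0],[0,0,-0.145],[0,0,-0.145]], hand=[-1,-1,-1,-1,-1,-1,-1,-1])

```text
clock: 11.78
position: [0.5585, -0.1397, 0.1667]
ee_rot: [-0.001, -0.179, 0.984, 0.001]
contact_force: [0.6, 0.6, 0.1]
width: 0.0001
gripper_force: 0.0
```

```bash
python3 -c "
from h import *
toolframe(.5546,-.1405)
d=np.radians(5);print(.055*np.sin(d)/.3,.055*(1-np.cos(d))/.3)"
```

```text
t 11.78 pos [ 0.5585 -0.1397  0.1667] psi -159.4 shares to goal [0.0129 0.0021 0.    ] F [0.62 0.61 0.14] w 0.0 q6 -2.3 tilt [-0.002  0.001 -1.   ]
0.015978552837070666 0.0006976386831799834
```

Request:
apply_moves(xyz=[[0.013,0.002,0.08],[0,0,0.1],[0,0,0.1],[0,0,0.07],[0,0,0.04],[0,0,0]], rot=[[0,0,0],[0,0,0],[0,0,0],[0,0,0],[0,0,0],[0,0,0]], hand=[-1,-1,-1,-1,-1,-1])

```text
clock: 12.52
position: [0.553, -0.1406, 0.0501]
ee_rot: [-0.001, -0.176, 0.984, 0.001]
contact_force: [0.8, 0.7, -0.0]
width: 0.0003
gripper_force: 0.0
```

```bash
python3 -c "
from h import *
toolframe(.5546,-.1405);look('t8.png')
c=get_image('side')
for b in blobs(c,(22,130,80),(34,255,255)):print(b)"
```

```text
t 12.53 pos [ 0.553  -0.1406  0.0501] psi -159.7 shares to goal [-0.0051 -0.0015 -0.    ] F [ 0.78  0.73 -0.  ] w 0.0 q6 -2.3 tilt [-0.002  0.001 -1.   ]
t 12.57 finger ang -95.7 r 0.1541 F [-0.16 -0.13  0.83] pos [ 0.5536 -0.1409  0.0511]
knob -19.3 0.119 (array([304.1, 178.6]), [301, 176, 7, 7, 36])
knob 99.9 0.116 (array([239. , 247.2]), [235, 242, 9, 11, 63])
cherry -20.3 0.0438 (array([295.9, 208.5]), [293, 205, 7, 8, 41])
yellow (array([386.6, 226. ]), [383, 221, 7, 10, 39]) [ 0.5512 -0.186   0.105 ]
(array([ 56.8, 206.3]), [37, 185, 33, 42, 742])
(array([367.8, 274.4]), [364, 265, 9, 21, 127])
```

Request:
apply_moves(xyz=[[-0.002,-0.016,0],[-0.002,-0.016,0],[-0.002,-0.016,0],[-0.002,-0.016,0],[-0.002,-0.016,0],[-0.002,-0.016,0],[-0.002,-0.016,0],[-0.002,-0.016,0]], rot=[[0,0,0.0833],[0,0,0.0833],[0,0,0.0833],[0,0,0.0833],[0,0,0.0833],[0,0,0.0833],[0,0,0.0833],[0,0,0.0833]], hand=[-1,-1,-1,-1,-1,-1,-1,-1])

```text
clock: 13.62
position: [0.5605, -0.1787, 0.0526]
ee_rot: [0.001, 0.173, 0.985, 0.0]
contact_force: [0.6, 1.7, 0.5]
width: -0.0002
gripper_force: 0.6
```

```bash
cat >> h.py <<'E'
def lever():
    Pv=np.array([.507,-.168]);s=status.get_state();d=s["position"][:2]-Pv
    print("t",s["clock"],"finger phi",np.degrees(np.arctan2(d[1],d[0])).round(1),"r",np.hypot(*d).round(4),"F",np.round(s["contact_force"],2),s["position"].round(4))
    M=q2R(s["ee_rot"]);print("psi",np.degrees(np.arctan2(M[1,0],M[0,0])).round(1),"q6",s["qpos"][5])
    for n in("top","side"):
        c=get_image(n)
        for b in blobs(c,(22,130,80),(34,255,255)):
            if b[0][0]>200:
                q=ray(c,*b[0],.105 if n=="top" else .085);d=q[:2]-Pv;print(n,b,q.round(4),"lever",np.degrees(np.arctan2(d[1],d[0])).round(1),np.hypot(*d).round(4))
E
python3 -c "
from h import *
lever()"
```

```text
t 13.625 finger phi -11.3 r 0.0545 F [0.6 1.7 0.5] [ 0.5605 -0.1787  0.0526]
psi 160.1 q6 -1.6508132323633011
top (array([390.8, 229.9]), [387, 227, 9, 7, 39]) [ 0.5419 -0.1935  0.105 ] lever -36.2 0.0432
side (array([369.9, 278.7]), [367, 269, 8, 21, 128]) [ 0.553  -0.1992  0.085 ] lever -34.2 0.0556
```

Request:
apply_moves(xyz=[[-0.002,-0.016,0],[-0.002,-0.016,0],[-0.002,-0.016,0],[-0.002,-0.016,0],[-0.002,-0.016,0],[-0.002,-0.016,0],[-0.002,-0.016,0],[-0.002,-0.016,0]], rot=[[0,0,0.0833],[0,0,0.0833],[0,0,0.0833],[0,0,0.0833],[0,0,0.0833],[0,0,0.0833],[0,0,0.0833],[0,0,0.0833]], hand=[-1,-1,-1,-1,-1,-1,-1,-1])

```text
clock: 14.72
position: [0.5412, -0.2112, 0.0522]
ee_rot: [0.001, 0.499, 0.867, 0.001]
contact_force: [0.5, 0.6, 0.5]
width: -0.0002
gripper_force: 0.6
```

Request:
apply_moves(xyz=[[-0.002,-0.016,0],[-0.002,-0.016,0],[-0.002,-0.016,0]], rot=[[0,0,0.0833],[0,0,0.0833],[0,0,0.0833]], hand=[-1,-1,-1])

```text
clock: 15.1
position: [0.5292, -0.2191, 0.0522]
ee_rot: [0.001, 0.607, 0.794, 0.001]
contact_force: [1.6, 0.7, 0.5]
width: 0.0001
gripper_force: 0.6
```

```bash
python3 -c "
from h import *
lever()"
```

```text
t 15.1 finger phi -66.5 r 0.0557 F [1.57 0.7  0.5 ] [ 0.5292 -0.2191  0.0522]
psi 105.2 q6 -0.7803307140441911
top (array([404.1, 248.2]), [401, 243, 7, 10, 38]) [ 0.5   -0.215  0.105] lever -98.4 0.0475
side (array([364.3, 295.1]), [360, 285, 10, 22, 141]) [ 0.5069 -0.2235  0.085 ] lever -90.1 0.0555
```

Request:
apply_moves(xyz=[[-0.001,-0.0064,0],[-0.001,-0.0064,0],[-0.001,-0.0064,0],[-0.001,-0.0064,0]], rot=[[0,0,0.0333],[0,0,0.0333],[0,0,0.0333],[0,0,0.0333]], hand=[-1,-1,-1,-1])

```text
clock: 15.7
position: [0.521, -0.2221, 0.0513]
ee_rot: [0.0, 0.662, 0.75, 0.0]
contact_force: [1.7, 0.4, 0.4]
width: -0.0001
gripper_force: 0.5
```

Request:
apply_moves(xyz=[[-0.001,-0.0064,0],[0,0,0]], rot=[[0,0,0.0333],[0,0,0]], hand=[-1,-1])

```text
clock: 15.95
position: [0.5195, -0.2226, 0.0513]
ee_rot: [0.0, 0.674, 0.739, 0.0]
contact_force: [1.4, -0.6, 0.8]
width: -0.0001
gripper_force: 1.1
```

```bash
python3 -c "
from h import *
lever()"
```

```text
t 15.95 finger phi -77.1 r 0.056 F [ 1.37 -0.57  0.82] [ 0.5195 -0.2226  0.0513]
psi 95.2 q6 -0.6199092542633861
top (array([404.3, 252.9]), [401, 248, 7, 9, 34]) [ 0.4902 -0.2139  0.105 ] lever -110.1 0.0489
side (array([361.2, 297.3]), [358, 287, 8, 22, 142]) [ 0.4974 -0.2229  0.085 ] lever -99.9 0.0558
```

Request:
apply_moves(xyz=[[-0.001,-0.005,0],[-0.001,-0.005,0],[0,0,0]], rot=[[0,0,0.02],[0,0,0.02],[0,0,0]], hand=[-1,-1,-1])

```text
clock: 16.42
position: [0.5194, -0.2232, 0.0515]
ee_rot: [0.002, 0.69, 0.724, 0.002]
contact_force: [9.1, 2.5, -3.0]
width: -0.0006
gripper_force: 4.2
```

```bash
python3 -c "
from h import *
lever()"
```

```text
t 16.425 finger phi -77.4 r 0.0566 F [ 9.13  2.48 -2.99] [ 0.5194 -0.2232  0.0515]
psi 92.8 q6 -0.5815670947214899
top (array([404. , 253.4]), [402, 249, 6, 9, 35]) [ 0.4893 -0.2131  0.105 ] lever -111.5 0.0485
side (array([361.2, 297.3]), [358, 287, 8, 22, 142]) [ 0.4974 -0.2229  0.085 ] lever -99.9 0.0558
```

At the stop: force has risen to 9 N with no further motion. Backing off, lifting and moving clear.

Request:
apply_moves(xyz=[[0,0.03,0],[0,0.06,0],[0,0.02,-0.05],[0,0,-0.15],[0,0,-0.2],[0,0,-0.15],[0,0,0]], rot=[[0,0,0],[0,0,0],[0,0,0],[0,0,0],[0,0,0],[0,0,0],[0,0,0]], hand=[-1,-1,-1,-1,-1,-1,-1])

```text
clock: 17.4
position: [0.5518, -0.223, 0.2208]
ee_rot: [0.004, 0.689, 0.725, 0.001]
contact_force: [0.6, 1.0, -0.6]
width: 0.0001
gripper_force: 0.0
```

Request:
apply_moves(xyz=[[-0.12,-0.12,0],[-0.12,-0.12,0],[-0.12,-0.12,0],[-0.12,-0.12,0],[0,0,0],[0,0,0]], rot=[[0,0,0],[0,0,0],[0,0,0],[0,0,0],[0,0,0],[0,0,0]], hand=[-1,-1,-1,-1,-1,-1])

```text
clock: 18.15
position: [0.4124, -0.3721, 0.2151]
ee_rot: [-0.001, 0.689, 0.724, 0.0]
contact_force: [-0.5, -0.1, 0.9]
width: -0.0005
gripper_force: 0.0
```

```bash
python3 -c "
from h import *
look('t9.png');lever()"
```

```text
t 18.2 finger ang -112.1 r 0.4147 F [-0.25 -0.02 -0.01] pos [ 0.4129 -0.3718  0.2154]
knob -19.2 0.12 (array([304. , 178.5]), [301, 176, 7, 6, 34])
knob 99.6 0.116 (array([238.8, 247. ]), [235, 242, 9, 11, 59])
knob -140.5 0.115 (array([331.4, 268.2]), [328, 264, 8, 10, 61])
cherry -18.3 0.0441 (array([295.2, 208.2]), [293, 206, 5, 5, 17])
yellow (array([406.7, 251.1]), [403, 246, 9, 12, 67]) [ 0.4933 -0.2194  0.105 ]
t 18.2 finger phi -114.8 r 0.2245 F [-0.25 -0.02 -0.01] [ 0.4129 -0.3718  0.2154]
psi 92.9 q6 -0.9095605971882117
top (array([406.3, 251.2]), [402, 246, 10, 12, 73]) [ 0.4932 -0.2185  0.105 ] lever -105.2 0.0524
side (array([361.2, 297.6]), [358, 287, 8, 22, 138]) [ 0.4968 -0.2235  0.085 ] lever -100.5 0.0565
```

View pics/t9.png

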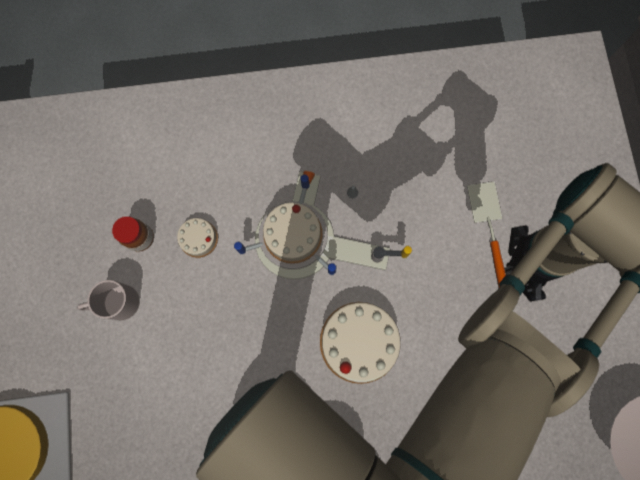

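The final view shows the cherry at (295,208) in line with the pointer at (307,178). The lever is at its stop, knob at (406,251). Nozzle (353,190), mug, jar and spatula are unmoved, and the arm is clear and at rest.

```bash
python3 -c "
from h import *
print(job.sign_off())"
```

```text
the job is handed in; nothing more can be done
None
```

I handed the job in: the cherry faces the pointer within about 1° as measured from the images, the brake lever is against its stop, the nozzle, mug, jar and spatula look unmoved, and the arm is clear of everything.

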